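Fit a sanding sleeve on the bare spindle

ROBOT

A 7-joint arm with a two-finger parallel gripper is mounted at the origin on the work surface. World frame = base frame: x ahead of the robot, y to its left, z up, the work surface at z = 0. Lengths are in m, angles in rad, forces in N, time in s.
With the tool pointing down it reaches from about 0.425 to 0.925 m from the base axis. Payload 6.8 kg.
Tool frame: the origin (TCP) lies midway between the tips of the shut fingers; the grasp point (between the pads) lies 19 mm behind it; z points along the fingers, x is the direction in which the jaws open and shut, and the axes are right-handed (so a half turn about z gives the same grasp; the last joint's range is limited). The gripper opens to 85 mm and grips with 20 to 120 N. Pads are 22 mm wide; open, the fingers measure 114 mm over their backs; the gripper's body (76 mm by 85 mm) begins 54 mm behind the grasp point. The pads swing forward as they close: fully open they stand 13 mm farther back than shut.
Start: joints at [-1.388, 0.477, 0.022, 1.555, -0.011, 1.109, -0.083], TCP at [0.194, 0.647, 0.231] pointing down, gripper open.
Joint ranges: [-2.96, 2.96], [-0.34, 2.1], [-1.41, 1.46], [0.24, 2.44], [-1.37, 4.51], [0.17, 1.92], [-2.96, 2.96]. Speed limits (rad/s): [2.39, 2.39, 3.14, 3.14, 3.14, 3.14, 3.14].

INTERFACE

Orientations are given as a unit quaternion [w, x, y, z].
In Python, from station import bot, imaging, nets gives the robot as it stands. The module is installed in compiled form; this text tells all that it offers.
- The arm moves only by the tool apply_moves, never from a script. Its argument "moves" is text: rows parted by semicolons, each of 7 numbers parted by spaces: the gripper command: -1 is fully open, 1 is shut, values between are in proportion, then the shift along the tool's x, y, z normalised to -1 to 1, where 1 is 120 mm, then the turn, a rotation vector about the tool's x, y, z normalised to -1 to 1, where 1 is 4 degrees. In form: hand dx dy dz rx ry rz; .... A call has 1 to 12 rows; each row shifts and turns the commanded pose from where the row before left it, along the tool's axes as they then stand; what a row does not reach is not made up. A row lasts 1/12 s, in which the tool goes at most 41.7 mm and 7.16 degrees, less where a joint would pass 70% of its speed; a pose out of reach is approached as far as the arm can. A call with a number of a shift or a turn outside -1 to 1 is refused whole. A call with a gripper value outside its range is refused whole. The fingers move at their own pace and stop on an object; "force" is the grip in N (left out, the last holds). Time passes only in rows, so rows that do not move let the fingers close. It gives the time, the measured TCP pose, the force and the opening at its end, in the units of the state.
- bot.get_obs(): the state, without advancing time (a new reading comes with each control period).
- imaging.read_camera(name): name is "side" or "top" or "wrist"; returns a dict with "image" (384x512x3 uint8, red, green, blue), "fx", "fy", "cx", "cy" (pixels), "view" (4x4, takes a point from world to camera coordinates); the wrist camera has in their place "mount" (4x4, takes a point from camera to tool coordinates, whose origin is the TCP and whose axes are the tool frame's). Camera axes: x right, y down, z forward; pixel columns grow to the right and rows downward; lengths in m; the calibration is good to about 2 mm. The wrist camera is an equidistant fisheye: a pixel r from the principal point sees the ray r / f radians off the axis. A picture is of the moment at which its call begins: read the wrist's pose just before it. There is no depth.
- bot.hand_in(): hands the job in, once; it reports no verdict.
Trained networks look in a picture, given as the dict that the camera call returned (one of the last four; its "shot" number tells which), for a name from the list of things; names that differ only in an ending like _2 or _b are one class to them, and where a whole thing is asked for, a point or a joint stands for the part that bears it (a point fixed in the world has none). Each returns a list of dicts, best first, with "score" (0 to 1); they miss things now and then, are a little off and sometimes report something else, mostly with a low value. They report only what shows in the picture. A call takes as long as a camera call. They do not tell look-alikes from the thing itself.
- nets.spot_in(picture, name): "rect" ([left, top, right, bottom] in pixels, round what is visible of it).
- nets.outline_of(picture, name): "region" (384x512 bool, what is visible of it) and "rect" ([left, top, right, bottom] in pixels, round what is visible of it).
- nets.spot_point(picture, name): "location" ([column, row] in pixels: a listed point, or the origin of a listed thing).
The state is a dict: "t": time; "q": joint angles; "joint_vel": joint speeds; "joint_torque": joint torques, N m; "eef_pos": TCP position; "tool_rot": TCP orientation; "contact_force": force on the tool from outside, world axes, zero at the start; "torque": the same for the moment, N m; "gripper_width": opening from 0.0 (shut) to 1.0 (fully open).
Only numpy, scipy, OpenCV 4.12 (cv2) and the standard library are available. Lean on these libraries where they do the work, as an engineer would, in place of code of your own. Each camera call takes 0.05 s, during which the arm holds its last target.

TASK

Take the spare sanding sleeve that stands on the bench and push it onto the bare one of the finishing machine's two leaning spindles, fully home, so that it drives the stiff backing collar all the way down onto the flange. Then throw the machine's lever right over, away from the robot, to clamp it, and leave the other things on the bench where they are.

Things in the scene. Friction and masses are not known exactly. Their poses are not given: they have to be found in the camera images.
- sleeve: spare sanding sleeve: a rigid grit-brown tube 90 mm long, 50 mm outside diameter, bore 34 mm, open at both ends and alike either way up, 150 g; starts standing upright on the bench. Origin: centre of its lower end face; z along its axis
- sleeve_mid (a point): the middle of the spare sleeve, on its axis, 45 mm from either end
- machine: finishing machine, fixed: grey housing 150 mm deep (x), 420 mm wide (y), 80 mm high, with two parallel leaning spindles standing up from its top, 160 mm apart, and a lever near its right end. Origin: centre of its underside; x points to its rear, away from the robot; y to its left
- spindle_left: the machine's left (+y) spindle, 30 mm diameter, 95 mm long, its last 10 mm tapering to 18 mm; leans 0.55 rad (31.5 degrees) from vertical towards the machine's front (towards the robot). Origin: centre of the flange face at its foot (120 mm above the bench); z runs up along the spindle, y to the machine's left. The flange below is 72 mm wide
- spindle_right: the machine's right spindle, 30 mm diameter, 95 mm long, its last 10 mm tapering to 18 mm; leans 0.55 rad (31.5 degrees) from vertical towards the machine's front (towards the robot). Origin: centre of the flange face at its foot (120 mm above the bench); z runs up along the spindle, y to the machine's left. The flange below is 72 mm wide
- spindle_left_home (a point): point on the left spindle's axis 55 mm above the flange face: where the middle of a sleeve lies when it is fully home
- spindle_right_home (a point): the same point on the right spindle
- fitted_sleeve: a sleeve like the spare one, clamped immovably on one of the two spindles (either one); that spindle is taken. Origin: centre of the flange face of the spindle it is on; its upper end is 100 mm up the spindle
- collar_top (a point): centre of the upper face of the aluminium backing collar, which sits on the bare spindle only (54 mm outside diameter, 10 mm thick, 28 to 40 mm up the spindle at the start). It slides stiffly, about 6 N, and stays where it is left; the sleeve's end face pushes it down
- collar (a joint): how far the collar has been pushed down, m: 0 is its highest place, 0.030 is on the flange, with its upper face 10 mm above the flange face; starts between 0 and 0.012
- lever (a joint): clamping lever, rad: 0 leans towards the robot, 1.0 is right over, leaning away; stays where it is left; starts between 0 and 0.2. It swings in the machine's x-z plane
- lever_tip (a point): the free end of the lever, black ball 26 mm in diameter (this point is its centre) 80 mm from the pivot; the pivot is 102 mm above the bench, 30 mm in front of and 170 mm to the right of the machine's centre; halfway (0.5) the lever stands upright. It takes about 1 N at the ball
- glue_bottle: white bottle, 64 mm diameter, 130 mm tall, standing upright; bystander. Origin: centre of its underside
- hammer: hammer, 260 mm, lying between robot and machine; bystander. Origin: underside, about mid-length
- brush: brush, 190 mm, lying on the right; bystander
- belt_ring: wide low ring, 110 mm diameter, 30 mm high, on the left; bystander (fits no spindle)
- shoe_last: wooden shoe last, 200 mm long, 100 mm high, on the left; bystander
- pliers: pliers, 170 mm, lying on the right; bystander
Things that resemble listed ones, but are neither listed nor needed, are in the scene too. Leave any purple look-alike of the sleeve alone.

How it is judged:
On the way, in this order (a step that is already met when the one before it is completed fails the run):
1. the spare sleeve is fully home on the bare spindle, the lever not yet thrown (((distance between sleeve_mid and spindle_left_home below 0.006 m and angle between the z axis of sleeve and the z axis of spindle_left, either way round below 0.1 rad) or (distance between sleeve_mid and spindle_right_home below 0.006 m and angle between the z axis of sleeve and the z axis of spindle_right, either way round below 0.1 rad)) and value of joint lever below 0.5 rad), for 0.2 s.
2. the lever is thrown right over with the sleeve still home (((distance between sleeve_mid and spindle_left_home below 0.006 m and angle between the z axis of sleeve and the z axis of spindle_left, either way round below 0.1 rad) or (distance between sleeve_mid and spindle_right_home below 0.006 m and angle between the z axis of sleeve and the z axis of spindle_right, either way round below 0.1 rad)) and value of joint lever above 0.85 rad), for 0.2 s.
At the end, for the whole second after the job is handed in: The spare sleeve is on the spindle that was bare, its middle within 6 mm of that spindle's home point and its axis within 0.1 rad of the spindle's, at rest; the lever stands beyond 0.85 rad (all of step 2 and linear speed of sleeve below 0.02 m/s); the robot touches nothing.
It fails at once if another thing on the bench is moved by more than 30 mm (distance of any of glue_bottle, hammer, brush, belt_ring, shoe_last, pliers from where it was at the start of the episode above 0.03 m).
It also fails if it takes over 59 s, if anything falls off the work surface, if the arm or the gripper's body presses on something with over 40 N, if the wrist force passes 120 N, or if a joint passes its speed limit or range.

## Working session

There is one attempt and no reset: what is moved stays moved. The work goes in short steps, Python scripts to look and compute and a tool call to move; the robot and the scene stay as the last step left them, time stands still between calls to the robot, and variables do not carry over. Pictures are saved under pics/ and viewed, and the job is handed in when it is done.

Besides the shell and the picture viewer there is one more tool, called after "Request:" by a JSON object that holds its "op" and its "data". apply_moves: Moves the arm, as the interface text tells. Scaled input: -1 to 1 covers 120 mm each way for a shift and 4 degrees each way for a turn. Its arguments: {"type":"object","properties":{"moves":{"type":"string"},"force":{"type":"number"}},"required":["moves"]}

```bash
ls; mkdir -p pics; cat > h.py <<'E'
import numpy as np, cv2
from station import bot, imaging, nets
def save(p,n,scale=1.5):
    im=cv2.cvtColor(p["image"],cv2.COLOR_RGB2BGR)
    cv2.imwrite(f"pics/{n}.png",cv2.resize(im,None,fx=scale,fy=scale,interpolation=cv2.INTER_CUBIC))
def proj(p,X):
    c=p["view"]@np.append(X,1); return np.array([p["fx"]*c[0]/c[2]+p["cx"],p["fy"]*c[1]/c[2]+p["cy"]])
def ray(p,uv):
    V=p["view"];d=np.array([(uv[0]-p["cx"])/p["fx"],(uv[1]-p["cy"])/p["fy"],1.]);R=V[:3,:3];o=-R.T@V[:3,3];return o,R.T@d
def atz(p,uv,z):
    o,d=ray(p,uv);return o+d*(z-o[2])/d[2]
def tri(a,ua,b,ub):
    o1,d1=ray(a,ua);o2,d2=ray(b,ub);d1/=np.linalg.norm(d1);d2/=np.linalg.norm(d2)
    s=np.linalg.lstsq(np.c_[d1,-d2],o2-o1,rcond=None)[0]
    return (o1+d1*s[0]+o2+d2*s[1])/2,np.linalg.norm(o1+d1*s[0]-o2-d2*s[1])
def st():
    o=bot.get_obs();print({k:np.round(o[k],4).tolist() for k in ("t","q","eef_pos","tool_rot","contact_force","gripper_width")});return o
E
cat > a.py <<'E'
from h import *
o=st()
P={}
for n in("side","top"):
    p=imaging.read_camera(n);P[n]=p;save(p,n+"0");print(n,p["fx"],p["fy"],p["cx"],p["cy"],"campos",(-p["view"][:3,:3].T@p["view"][:3,3]).round(3),"fwd",p["view"][2,:3].round(3))
    for nm in("sleeve_mid","sleeve","machine","spindle_left","spindle_right","spindle_left_home","spindle_right_home","fitted_sleeve","collar_top","lever_tip","glue_bottle","hammer","shoe_last"):
        r=nets.spot_point(p,nm);print(n,nm,[(np.round(x["location"],1).tolist(),round(x["score"],2)) for x in r[:3]])
print(bot.get_obs()["t"])
E
python3 a.py
```

```text
pics
{'t': 0.0, 'q': [-1.3881, 0.4778, 0.0224, 1.5565, -0.0115, 1.1093, -0.0831], 'eef_pos': [0.1934, 0.6461, 0.2303], 'tool_rot': [0.0006, 0.8021, 0.5972, -0.0007], 'contact_force': [0.1759, -0.8206, 0.0297], 'gripper_width': 0.9981}
side 349.0024524930327 349.0024524930327 255.09443593568963 188.2669721541355 campos [ 0.182 -0.787  0.75 ] fwd [ 0.289  0.749 -0.595]
side sleeve_mid [([232.1, 176.9], 0.68), ([218.7, 163.2], 0.64)]
side sleeve [([237.8, 183.9], 0.95), ([222.2, 174.6], 0.92)]
side machine [([301.3, 205.3], 0.94)]
side spindle_left [([294.1, 151.1], 0.59)]
side spindle_right []
side spindle_left_home [([287.6, 143.3], 0.49), ([292.6, 151.7], 0.47)]
side spindle_right_home [([301.1, 166.0], 0.46)]
side fitted_sleeve [([307.8, 178.4], 0.95)]
side collar_top [([286.8, 145.2], 0.56)]
side lever_tip [([310.5, 193.9], 0.43)]
side glue_bottle [([263.5, 277.2], 0.83), ([219.8, 166.8], 0.36)]
side hammer [([240.2, 224.9], 0.79)]
side shoe_last [([250.5, 150.0], 0.91)]
top 402.5054057201618 402.5054057201618 256.0925384663835 197.32250472200525 campos [0.321 0.021 1.339] fwd [ 0.133 -0.027 -0.991]
top sleeve_mid [([157.0, 210.8], 0.83), ([190.4, 200.9], 0.72), ([375.0, 185.2], 0.35)]
top sleeve [([161.6, 209.1], 0.79), ([189.5, 203.5], 0.72)]
top machine [([245.2, 149.1], 0.81)]
top spindle_left [([207.5, 132.4], 0.49), ([120.6, 160.9], 0.45)]
top spindle_right [([254.4, 138.1], 0.65)]
top spindle_left_home [([201.7, 139.2], 0.56), ([207.4, 130.7], 0.19)]
top spindle_right_home [([254.3, 140.2], 0.7), ([255.7, 143.0], 0.41)]
top fitted_sleeve [([260.0, 137.0], 0.84)]
top collar_top [([205.8, 138.0], 0.51)]
top lever_tip [([300.9, 161.0], 0.49)]
top glue_bottle [([322.1, 222.9], 0.84)]
top hammer [([256.6, 224.4], 0.61), ([160.2, 211.0], 0.61)]
top shoe_last [([121.3, 157.8], 0.95), ([207.5, 131.2], 0.22)]
1.4
```

View pics/side0.png

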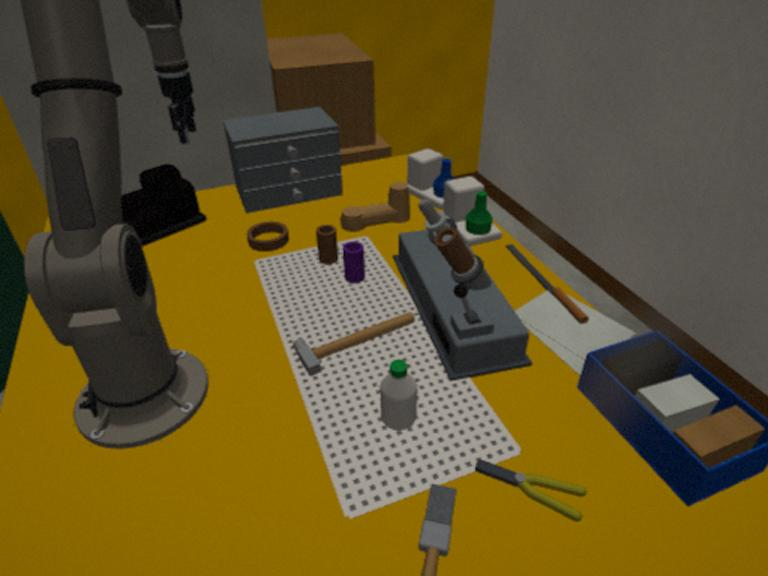

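View pics/top0.png

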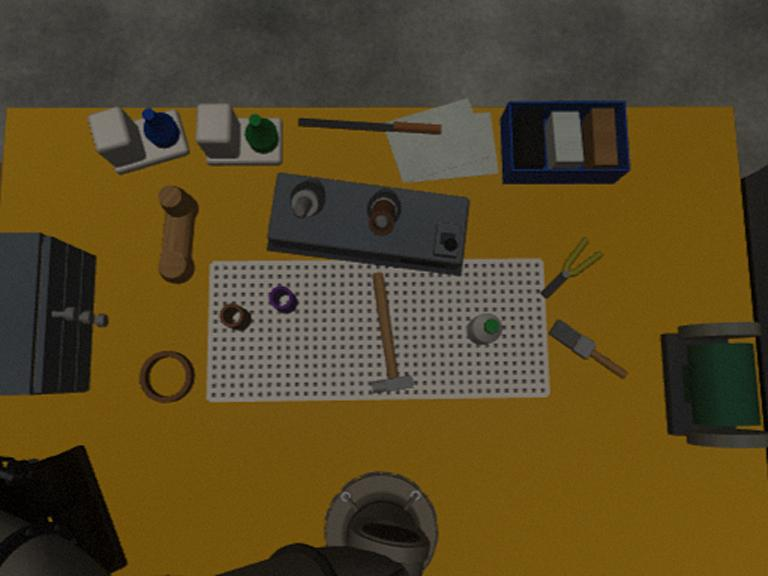

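The spare brown sleeve is at side (218,163) and top (156,211) in native pixels. The purple look-alike is next to it at top (189,200). The left spindle is bare and the right one is taken. I'll zoom in for precision.

```bash
cat > b.py <<'E'
from h import *
P={n:imaging.read_camera(n) for n in("side","top")}
import pickle;pickle.dump(P,open("P.pkl","wb"))
def crop(p,n,x0,y0,x1,y1,s):
    im=cv2.cvtColor(p["image"],cv2.COLOR_RGB2BGR)[y0:y1,x0:x1]
    im=cv2.convertScaleAbs(im,alpha=1.6,beta=15)
    cv2.imwrite(f"pics/{n}.png",cv2.resize(im,None,fx=s,fy=s,interpolation=cv2.INTER_CUBIC))
crop(P["top"],"tm",170,105,325,190,5)
crop(P["side"],"sm",255,125,365,255,4.5)
crop(P["top"],"ts",130,180,210,240,8)
crop(P["side"],"ss",200,135,260,195,8)
for n in P:
    for nm in("sleeve","collar","spindle_left","machine","lever"):
        for r in nets.outline_of(P[n],nm)[:3]: 
            m=r["region"];ys,xs=np.nonzero(m);print(n,nm,round(r["score"],2),np.round(r["rect"],1),m.sum(),xs.mean().round(2),ys.mean().round(2))
E
python3 b.py
```

```text
side sleeve 0.76 [212.7 150.5 229.8 175.7] 346 218.21 163.04
side sleeve 0.72 [226.8 159.4 241.1 187.4] 350 235.86 174.75
side collar 0.48 [283.6 142.9 295.  153.4] 42 291.9 148.93
side spindle_left 0.52 [281.3 132.  290.1 148.1] 143 285.7 140.58
side machine 0.74 [212.2 153.9 224.2 175.5] 297 217.96 162.64
side machine 0.68 [263.8 134.2 353.1 254.3] 5201 306.94 205.26
top sleeve 0.62 [197.6 130.  213.8 145.2] 116 204.41 132.66
top sleeve 0.6 [180.6 192.3 199.8 207.5] 243 188.86 199.56
top sleeve 0.55 [144.7 201.7 171.  221.4] 317 156.68 211.18
top collar 0.75 [247.9 132.5 265.7 156.1] 272 255.6 143.01
top collar 0.43 [196.6 125.6 213.8 143.1] 101 204.16 132.48
top spindle_left 0.56 [198.3 128.7 209.1 147.4] 123 201.89 137.63
top machine 0.97 [177.6 112.4 313.9 181.5] 6412 245.82 149.73
top lever 0.57 [301.  162.5 302.8 167. ] 27 300.07 162.59
```

View pics/tm.png

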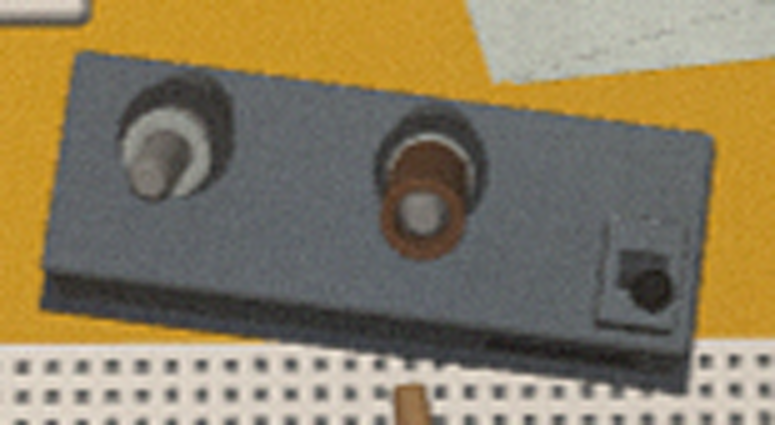

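View pics/sm.png

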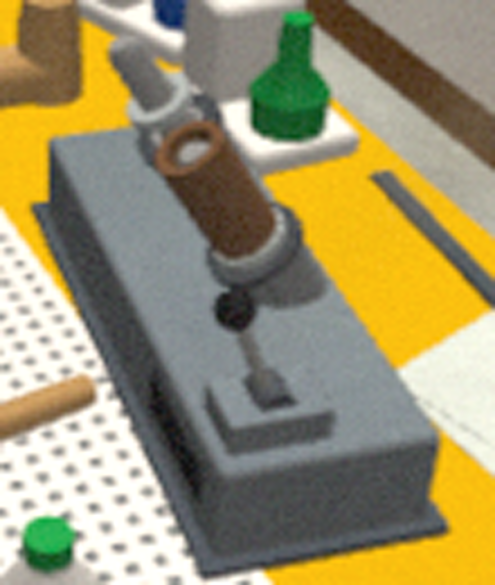

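View pics/ts.png

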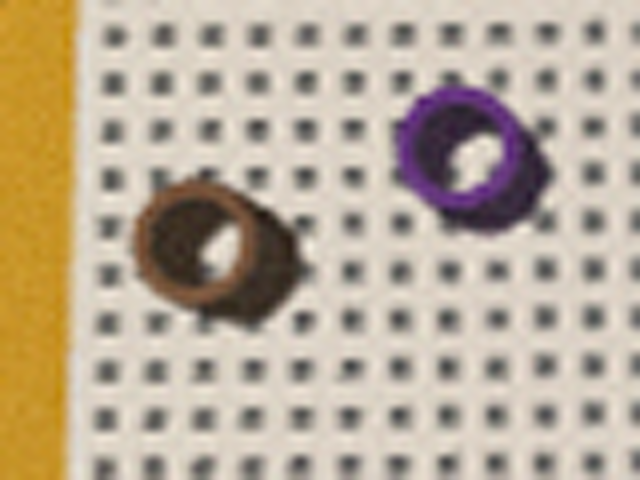

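View pics/ss.png

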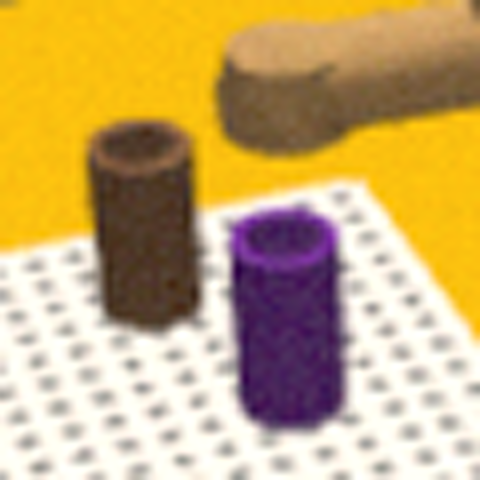

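```bash
cat > c.py <<'E'
from h import *
import pickle
from scipy.optimize import least_squares
P=pickle.load(open("P.pkl","rb"));T,S=P["top"],P["side"]
off=lambda a,s,o:(np.array(a)+.5)/s-.5+np.array(o)
t=lambda *a:off(a,5,(170,105)); s=lambda *a:off(a,4.5,(255,125))
a=0.55
obs=[(T,t(78,52),'c',(.075,.21,.08)),(T,t(715,135),'c',(.075,-.21,.08)),(T,t(47,268),'c',(-.075,.21,.08)),(T,t(695,352),'c',(-.075,-.21,.08)),
(S,s(52,142),'c',(-.075,.21,.08)),(S,s(208,470),'c',(-.075,-.21,.08)),(S,s(437,437),'c',(.075,-.21,.08)),
(T,t(148,188),'s',(.095,1)),(S,s(125,48),'s',(.095,1)),(T,t(423,218),'s',(.1,-1)),(S,s(192,150),'s',(.1,-1)),
(T,t(652,290),'l',0),(S,s(235,309),'l',0)]
def pt(k,v,p):
    x,y,w,sx,sy,l=p;R=np.array([[np.cos(w),-np.sin(w),0],[np.sin(w),np.cos(w),0],[0,0,1]])
    if k=='c':q=np.array(v)
    if k=='s':q=np.array([sx-v[0]*np.sin(a),sy+.08*v[1],.12+v[0]*np.cos(a)])
    if k=='l':q=np.array([-.03+.08*np.sin(l-.5),-.17,.102+.08*np.cos(l-.5)])
    return R@q+[x,y,0]
f=lambda p:np.concatenate([proj(c,pt(k,v,p))-u for c,u,k,v in obs])
r=least_squares(f,[.66,.05,-.1,0,0,.1],loss='soft_l1')
print(r.x.round(4));print(f(r.x).reshape(-1,2).round(1).tolist())
for n,v in(("foot",0),("home",.055),("tip",.095)):print(n,pt('s',(v,1),r.x).round(4),'right',pt('s',(v,-1),r.x).round(4))
print("lever",pt('l',0,r.x).round(4))
o8=lambda a,o:off(a,8,o)
ut=o8((196,242),(130,180));us=o8((140,148),(200,135))
print("sleeve top",tri(T,ut,S,us),atz(T,ut,.09),atz(S,us,.09))
ut=o8((460,148),(130,180));us=o8((285,240),(200,135))
print("purple top",tri(T,ut,S,us),atz(T,ut,.09))
for n,uv in(("bottle cap",(491/1.5,326/1.5)),):print(n,atz(T,uv,.13))
print("tip tri",tri(T,t(148,188),S,s(125,48)))
print("hammer",atz(T,(378/1.5,275/1.5),.02),atz(T,(392/1.5,383/1.5),.02))
E
python3 c.py
```

```text
[ 0.6597  0.0172 -0.1494  0.0131  0.049   0.1759]
[[-0.6, -1.3], [0.6, 0.1], [-1.9, 0.4], [-0.9, 1.8], [-1.7, -1.4], [1.6, 2.2], [1.0, 0.6], [0.7, -2.1], [-0.7, -1.1], [0.3, 0.1], [-0.8, -0.3], [0.2, -0.2], [-0.1, 0.2]]
foot [0.6918 0.1428 0.12  ] right [ 0.668  -0.0154  0.12  ]
home [0.6633 0.1471 0.1669] right [ 0.6395 -0.0111  0.1669]
tip [0.6427 0.1502 0.201 ] right [ 0.6189 -0.008   0.201 ]
lever [ 0.5795 -0.1426  0.1778]
sleeve top (array([0.4540382 , 0.30348171, 0.08841606]), np.float64(0.0022213980712739033)) [0.4527813  0.30334408 0.09      ] [0.45449391 0.30073714 0.09      ]
purple top (array([0.48967093, 0.2017405 , 0.08909024]), np.float64(0.002198634729231295)) [0.48847283 0.20185566 0.09      ]
bottle cap [ 0.42001137 -0.22704418  0.13      ]
tip tri (array([0.64182489, 0.15171796, 0.19551846]), np.float64(0.007812762977090312))
hammer [ 0.54500472 -0.00236889  0.02      ] [ 0.30786939 -0.02976561  0.02      ]
```

The sleeve is at about (0.454, 0.3025) and the left home point at about (0.663, 0.147, 0.167). I'll grip the sleeve end-on from above, with the jaws along machine y, so first I turn and move over it.

Request:
{"op": "apply_moves", "data": {"moves": "-1 0 0 0 0 0 -1; -1 0 0 0 0 0 -1", "force": 80}}

```text
t: 2.17
eef_pos: [0.1934, 0.6467, 0.2313]
tool_rot: [0.0, 0.757, 0.653, 0.0]
contact_force: [-0.7, 0.4, -0.2]
gripper_width: 0.999
```

Request:
{"op": "apply_moves", "data": {"moves": "-1 -0.2275 0.2345 0.0455 0 0 0; -1 -0.2275 0.2345 0.0455 0 0 0; -1 -0.2275 0.2345 0.0455 0 0 0; -1 -0.2275 0.2345 0.0455 0 0 0; -1 -0.2275 0.2345 0.0455 0 0 0; -1 -0.2275 0.2345 0.0455 0 0 0; -1 -0.2275 0.2345 0.0455 0 0 0; -1 -0.2275 0.2345 0.0455 0 0 0; -1 -0.2275 0.2345 0.0455 0 0 0; -1 -0.2275 0.2345 0.0455 0 0 0; -1 -0.2275 0.2345 0.0455 0 0 0; -1 0 0 0 0 0 0"}}

```text
t: 3.17
eef_pos: [0.4593, 0.2944, 0.1707]
tool_rot: [0.002, 0.762, 0.647, -0.001]
contact_force: [-0.5, -0.4, -0.1]
gripper_width: 0.999
```

```bash
cat >> h.py <<'E'
from scipy.spatial.transform import Rotation as Ro
def tool(o):
    q=np.array(o["tool_rot"]);return Ro.from_quat([q[1],q[2],q[3],q[0]]).as_matrix(),np.array(o["eef_pos"])
def wproj(p,o,X):
    R,t=tool(o);c=np.linalg.inv(p["mount"])@np.append(R.T@(np.array(X)-t),1);c=c[:3]
    r=np.hypot(c[0],c[1]);th=np.arctan2(r,c[2]);return np.array([p["cx"]+p["fx"]*th*c[0]/r,p["cy"]+p["fy"]*th*c[1]/r])
def wray(p,o,uv):
    R,t=tool(o);a=(uv[0]-p["cx"])/p["fx"];b=(uv[1]-p["cy"])/p["fy"];th=np.hypot(a,b);d=np.array([np.sin(th)*a/th,np.sin(th)*b/th,np.cos(th)])
    M=p["mount"];return t+R@M[:3,3],R@(M[:3,:3]@d)
def watz(p,o,uv,z):
    c,d=wray(p,o,uv);return c+d*(z-c[2])/d[2]
E
cat > d.py <<'E'
from h import *
import sys
o=st();p=imaging.read_camera("wrist");save(p,sys.argv[1])
print(p["mount"].round(3).tolist(),p["fx"],p["cx"],p["cy"])
for nm in("sleeve","sleeve_mid"):print(nm,[(np.round(x["location"],1).tolist(),round(x["score"],2)) for x in nets.spot_point(p,nm)[:3]])
print(wproj(p,o,[.454,.3025,.09]),wproj(p,o,[.454,.3025,0]))
E
python3 d.py w1
```

```text
{'t': 3.1667, 'q': [-0.7851, 0.3348, 0.1202, 1.9333, -0.0454, 0.8777, 0.7654], 'eef_pos': [0.4593, 0.2944, 0.1707], 'tool_rot': [0.0022, 0.7623, 0.6472, -0.0008], 'contact_force': [-0.4974, -0.3759, -0.0998], 'gripper_width': 0.9986}
[[1.0, -0.0, 0.0, -0.001], [0.0, 0.966, 0.26, -0.065], [-0.0, -0.26, 0.966, -0.142], [0.0, 0.0, 0.0, 1.0]] 297.3186396354542 251.31643889559513 185.0648285380896
sleeve [([262.2, 159.9], 0.77), ([178.0, 208.0], 0.74)]
sleeve_mid [([164.5, 221.3], 0.97), ([260.6, 167.9], 0.64)]
[261.8864235  183.24362497] [259.28853703 161.72047983]
```

View pics/w1.png

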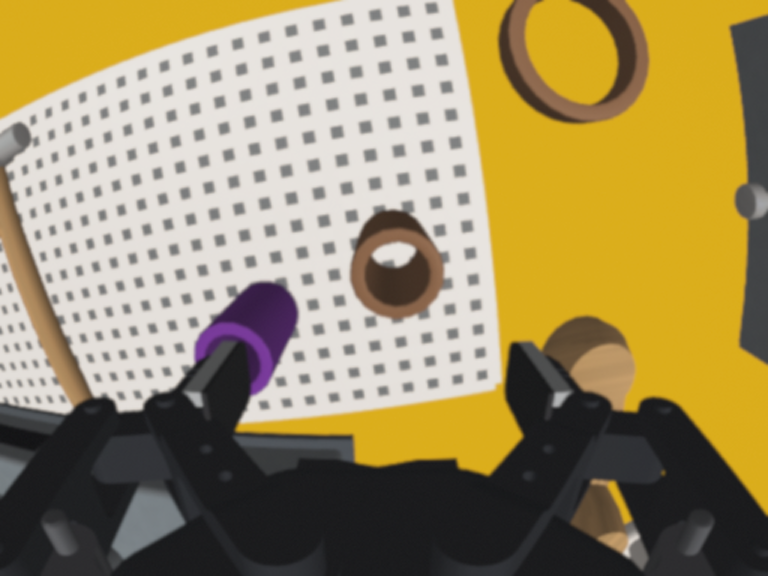

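Wrist picture: the spare sleeve's top ring is centred at (264.5,181.8) native, within 3 px of the prediction. The purple tube is lower left.

```bash
cat > e.py <<'E'
from h import *
o=st();p=imaging.read_camera("wrist")
X=watz(p,o,((397.5)/1.5-.5,273.5/1.5-.5),.09);R,t=tool(o);print(X,(R.T@(X[:3]-t)), R.round(3).tolist(), "to tcp z .046:",R.T@(np.array([X[0],X[1],.046])-t)/.12)
E
python3 e.py
```

```text
{'t': 3.3167, 'q': [-0.7927, 0.3343, 0.1107, 1.9313, -0.0477, 0.8782, 0.761], 'eef_pos': [0.4544, 0.3033, 0.1713], 'tool_rot': [-0.0002, 0.7588, 0.6513, 0.0001], 'contact_force': [0.4984, 0.4917, 0.493], 'gripper_width': 1.0002}
[0.44823872 0.31386658 0.09      ] [ 0.00950348 -0.00768824  0.08135497] [[0.152, 0.988, -0.0], [0.988, -0.152, 0.001], [0.0, -0.0, -1.0]] to tcp z .046: [ 0.07901588 -0.06400569  1.04462472]
```

```bash
cat > e.py <<'E'
from h import *
o=st();p=imaging.read_camera("wrist")
r=[x for x in nets.spot_point(p,"sleeve_mid")];print([(x["location"],x["score"]) for x in r])
im=cv2.cvtColor(p["image"],cv2.COLOR_RGB2BGR)[130:240,210:330];cv2.imwrite("pics/w2.png",cv2.resize(im,None,fx=5,fy=5,interpolation=cv2.INTER_CUBIC))
o=st()
import pickle;pickle.dump((p,o),open("w2.pkl","wb"))
for X in r: print(watz(p,o,X["location"],.045))
E
python3 e.py
```

```text
{'t': 3.3667, 'q': [-0.7939, 0.3343, 0.1098, 1.9311, -0.0477, 0.8781, 0.761], 'eef_pos': [0.4538, 0.3043, 0.1714], 'tool_rot': [-0.0004, 0.7581, 0.6521, 0.0002], 'contact_force': [0.5647, -0.3384, 0.4221], 'gripper_width': 1.0021}
[([160.2, 225.4], 0.85), ([246.8, 175.8], 0.65)]
{'t': 3.4667, 'q': [-0.795, 0.3342, 0.1094, 1.9311, -0.0475, 0.8782, 0.7612], 'eef_pos': [0.4534, 0.3049, 0.1714], 'tool_rot': [-0.0003, 0.7576, 0.6528, 0.0003], 'contact_force': [0.6937, 0.1838, 0.248], 'gripper_width': 1.0009}
[0.4883271  0.20586964 0.045     ]
[0.45080141 0.30041491 0.045     ]
```

View pics/w2.png

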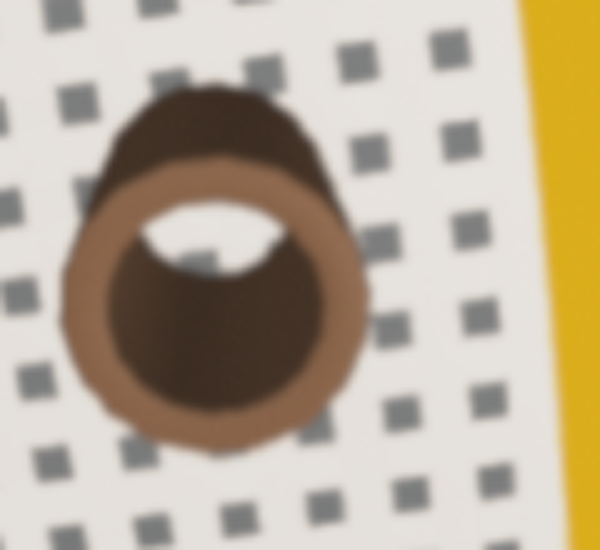

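```bash
cat > e.py <<'E'
from h import *
import pickle
p,_=pickle.load(open("w2.pkl","rb"))
o={"eef_pos":[.4538,.3043,.1714],"tool_rot":[-.0004,.7581,.6521,.0002]}
X=watz(p,o,(252.8,190.6),.09);print(X)
o=st();R,t=tool(o);print(R.T@(np.array([X[0],X[1],.046])-t)/.12)
E
python3 e.py
```

```text
[0.45326358 0.3048615  0.09      ]
{'t': 3.4667, 'q': [-0.795, 0.3342, 0.1094, 1.9311, -0.0475, 0.8782, 0.7612], 'eef_pos': [0.4534, 0.3049, 0.1714], 'tool_rot': [-0.0003, 0.7576, 0.6528, 0.0003], 'contact_force': [0.6937, 0.1838, 0.248], 'gripper_width': 1.0009}
[-1.41945923e-03 -9.32870084e-04  1.04532997e+00]
```

Aligned to within half a millimetre, so I go down and grip.

Request:
{"op": "apply_moves", "data": {"moves": "-1 0 0 0.26 0 0 0; -1 0 0 0.26 0 0 0; -1 0 0 0.26 0 0 0; -1 0 0 0.26 0 0 0; -1 0 0 0 0 0 0; -1 0 0 0 0 0 0; -1 0 0 0 0 0 0"}}

```text
t: 4.05
eef_pos: [0.4548, 0.3045, 0.0479]
tool_rot: [-0.0, 0.758, 0.652, 0.001]
contact_force: [0.3, -0.6, 0.8]
gripper_width: 1.001
```

Request:
{"op": "apply_moves", "data": {"moves": "1 0 0 0 0 0 0; 1 0 0 0 0 0 0; 1 0 0 0 0 0 0; 1 0 0 0 0 0 0; 1 0 0 0 0 0 0; 1 0 0 0 0 0 0; 1 0 0 0 0 0 0; 1 0 0 0 0 0 0", "force": 80}}

```text
t: 4.72
eef_pos: [0.4553, 0.3041, 0.0482]
tool_rot: [-0.0, 0.759, 0.652, 0.001]
contact_force: [-0.9, -0.4, 8.8]
gripper_width: 0.562
```

Gripped (opening stopped at 0.56). Now I lift.

Request:
{"op": "apply_moves", "data": {"moves": "1 0 0 -0.1 0 0 0; 1 0 0 -0.3 0 0 0; 1 0 0 -0.32 0 0 0; 1 0 0 -0.32 0 0 0; 1 0 0 -0.32 0 0 0; 1 0 0 -0.32 0 0 0; 1 0 0 -0.3 0 0 0; 1 0 0 0 0 0 0; 1 0 0 0 0 0 0"}}

```text
t: 5.47
eef_pos: [0.4552, 0.3037, 0.2873]
tool_rot: [-0.0, 0.759, 0.652, 0.003]
contact_force: [0.4, 0.8, -3.1]
gripper_width: 0.565
```

```bash
python3 d.py w3
```

```text
{'t': 5.4667, 'q': [-0.8106, 0.2108, 0.1277, 1.807, -0.03, 1.1199, 0.7466], 'eef_pos': [0.4552, 0.3037, 0.2873], 'tool_rot': [-0.0001, 0.7586, 0.6516, 0.0029], 'contact_force': [0.3981, 0.7873, -3.1075], 'gripper_width': 0.5651}
[[1.0, -0.0, 0.0, -0.001], [0.0, 0.966, 0.26, -0.065], [-0.0, -0.26, 0.966, -0.142], [0.0, 0.0, 0.0, 1.0]] 297.3186396354542 251.31643889559513 185.0648285380896
sleeve [([189.8, 181.4], 0.92), ([253.4, 204.5], 0.68)]
sleeve_mid [([248.2, 228.9], 0.58)]
[249.99462349 161.95657458] [249.95837494 150.40974477]
```

View pics/w3.png

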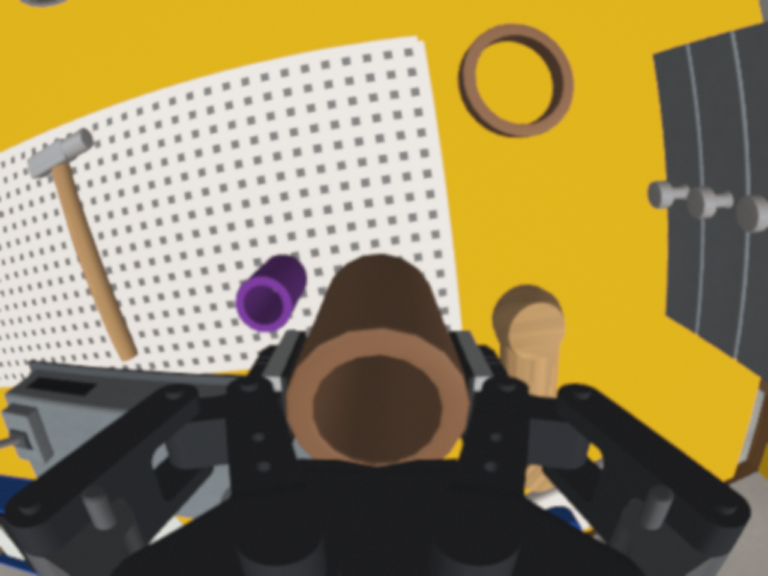

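Held straight and centred (ring at 251,272 native). Next I go to a pose beside the spindle and tilt, so that the wrist camera can see the spindle to the left of the sleeve.

Request:
{"op": "apply_moves", "data": {"moves": "1 -0.04 0.281 0 0 0 0; 1 -0.04 0.281 0 0 0 0; 1 -0.04 0.281 0 0 0 0; 1 -0.04 0.281 0 0 0 0; 1 -0.04 0.281 0 0 0 0; 1 0 0 0 -0.8 0 0; 1 0 0 0 -1 0 0; 1 0 0 0 -1 0 0; 1 0 0 0 -1 0 0; 1 0 0 0 -1 0 0; 1 0 0 0 -1 0 0; 1 0 0 0 -1 0 0"}}

```text
t: 6.62
eef_pos: [0.6163, 0.2536, 0.2821]
tool_rot: [0.179, 0.737, 0.634, 0.153]
contact_force: [0.3, 0.4, -1.0]
gripper_width: 0.561
```

Request:
{"op": "apply_moves", "data": {"moves": "1 0 0 0 -1 0 0; 1 0 0 0 0 0 0; 1 0 0 0 0 0 0; 1 0 0 0 0 0 0"}}

```text
t: 6.95
eef_pos: [0.6175, 0.2538, 0.2835]
tool_rot: [0.204, 0.731, 0.628, 0.174]
contact_force: [1.1, -0.2, -1.5]
gripper_width: 0.558
```

```bash
cat > f.py <<'E'
from h import *
import sys,pickle
o=st();p=imaging.read_camera("wrist");save(p,sys.argv[1]);pickle.dump((p,o),open("w.pkl","wb"));st()
for nm in("spindle_left","spindle_left_home","collar_top"):print(nm,[(np.round(x["location"],1).tolist(),round(x["score"],2)) for x in nets.spot_point(p,nm)[:3]])
for X in([.6918,.1428,.12],[.6633,.1471,.1669],[.6427,.1502,.201]):print(wproj(p,o,X))
R,t=tool(o);print(R.round(3).tolist())
E
python3 f.py w4
```

```text
{'t': 6.95, 'q': [-0.957, 0.2365, 0.3364, 1.9133, 0.4962, 0.6728, 0.435], 'eef_pos': [0.6175, 0.2538, 0.2835], 'tool_rot': [0.2035, 0.7308, 0.6278, 0.1742], 'contact_force': [1.0575, -0.1511, -1.5174], 'gripper_width': 0.5582}
{'t': 7.0, 'q': [-0.9565, 0.2365, 0.3365, 1.9127, 0.4967, 0.6726, 0.4344], 'eef_pos': [0.618, 0.2536, 0.284], 'tool_rot': [0.2037, 0.731, 0.6274, 0.1746], 'contact_force': [0.6815, 0.5926, -1.1271], 'gripper_width': 0.5603}
spindle_left [([172.1, 158.1], 0.82)]
spindle_left_home [([151.0, 167.1], 0.97)]
collar_top [([159.6, 162.7], 0.95)]
[166.81390059 159.68653277]
[151.58504341 169.26623806]
[136.87318583 178.82660945]
[[0.151, 0.847, 0.51], [0.989, -0.129, -0.079], [-0.001, 0.516, -0.856]]
```

View pics/w4.png

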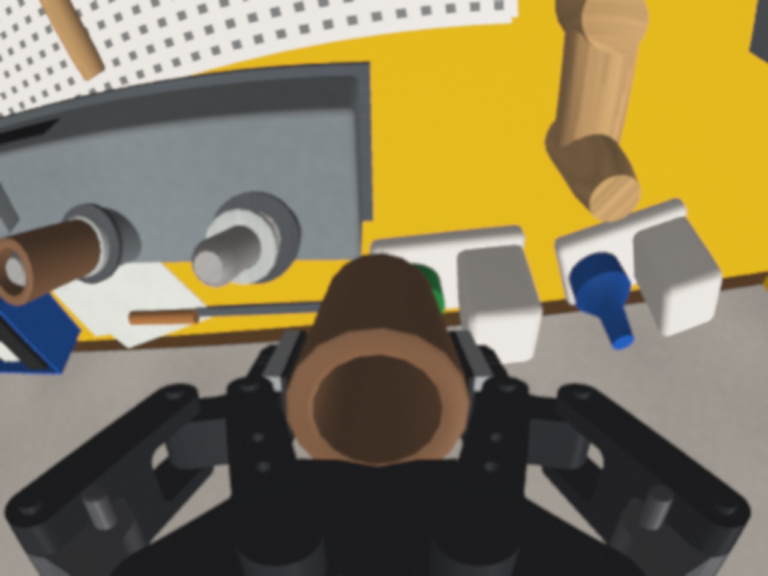

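The bare spindle shows clearly, with its tip at about (139,178) native and its flange at about (170,158). The prediction is within a few pixels. I'll zoom in to refine it.

```bash
cat > g.py <<'E'
from h import *
o=st();p=imaging.read_camera("wrist");import pickle;pickle.dump((p,o),open("w.pkl","wb"))
im=cv2.cvtColor(p["image"],cv2.COLOR_RGB2BGR)[120:200,115:215];cv2.imwrite("pics/w5.png",cv2.resize(im,None,fx=7,fy=7,interpolation=cv2.INTER_CUBIC))
E
python3 g.py
```

```text
{'t': 7.15, 'q': [-0.9563, 0.236, 0.3365, 1.913, 0.4981, 0.672, 0.4328], 'eef_pos': [0.6182, 0.2534, 0.2843], 'tool_rot': [0.204, 0.7311, 0.6271, 0.1751], 'contact_force': [0.2361, -0.3581, -1.5078], 'gripper_width': 0.5599}
```

View pics/w5.png

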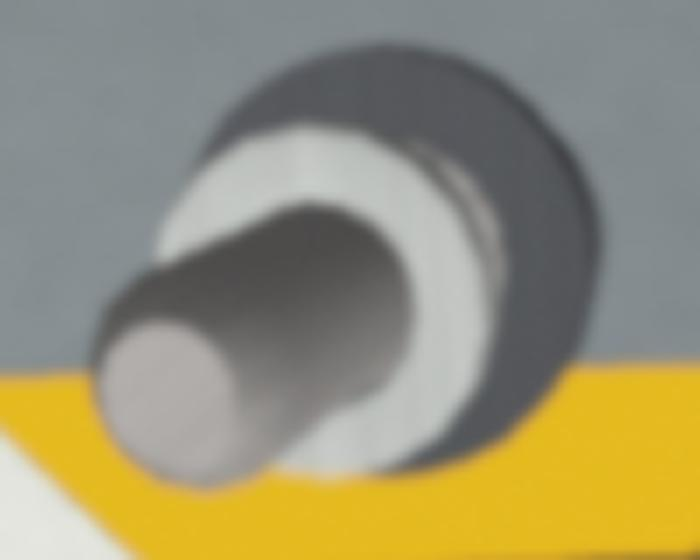

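```bash
cat > k.py <<'E'
from h import *
import pickle
from scipy.optimize import least_squares
from scipy.spatial import cKDTree
p,o=pickle.load(open("w.pkl","rb"))
u=lambda L:[(np.array(a)+.5)/7-.5+[115,120] for a in L]
F=u([(390,45),(600,245),(535,415),(520,120)]);C=u([(310,125),(225,165),(170,220),(488,290),(440,435),(340,477)]);K=u([(165,320),(236,390),(103,375)]);S=u([(410,310),(395,245),(320,205)])
def circ(f,w,r,h,l=.55):
    d=np.array([-np.sin(l)*np.cos(w),-np.sin(l)*np.sin(w),np.cos(l)]);y=np.array([-np.sin(w),np.cos(w),0]);x=np.cross(y,d)
    t=np.linspace(0,2*np.pi,240)
    return [wproj(p,o,f+h*d+r*(np.cos(a)*x+np.sin(a)*y)) for a in t]
def sd(pts,c):
    c=np.array(c);m=c.mean(0);out=[]
    for q in pts:
        i=np.argmin(((c-q)**2).sum(1));e=np.linalg.norm(c[i]-q);out.append(e*np.sign(np.linalg.norm(q-m)-np.linalg.norm(c[i]-m)))
    return out
def res(v):
    f=v[:3];w=v[3]
    return np.array(sd(F,circ(f,w,.036,0))+sd(C,circ(f,w,.027,v[4]))+sd(K,circ(f,w,.009,.095))+sd(S,circ(f,w,.015,v[4]))+[(v[2]-.12)/.002,(w+.149)/.02])
r=least_squares(res,[.6918,.1428,.12,-.149,.045],diff_step=1e-3)
print(r.x.round(4),res(r.x).round(2),r.cost)
f=r.x[:3];w=r.x[3];d=np.array([-np.sin(.55)*np.cos(w),-np.sin(.55)*np.sin(w),np.cos(.55)])
R,t=tool(o);y=np.array([-np.sin(w),np.cos(w),0])
print("home",f+.055*d,"tip",f+.095*d,"d",d)
# held sleeve axis: along tool -z at tcp
T=np.c_[y,np.cross(-d,y),-d];print("rotvec deg tool->target",np.degrees(Ro.from_matrix(R.T@T).as_rotvec()))
print("tool-frame of flange foot",R.T@(f-t),"home in T axes",T.T@(f+.055*d-t), "in tool axes",R.T@(f+.055*d-t))
E
python3 k.py
```

```text
[ 0.6916  0.1448  0.1193 -0.1424  0.0329] [ 0.75  1.62 -0.12 -1.21 -0.07 -1.44 -0.13 -0.38 -0.15 -0.22  0.87  0.09
  0.26 -0.56  0.33  0.11 -0.34  0.33] 4.2290732137842495
home [0.66313332 0.14886297 0.16621622] tip [0.64243746 0.15183021 0.2003172 ] d [-0.51739648  0.07418101  0.85252452]
rotvec deg tool->target [-0.322223    0.30103827 -0.51671464]
tool-frame of flange foot [-0.09625062 -0.00926528  0.18721921] home in T axes [-0.09714059 -0.01118865  0.13165364] in tool axes [-0.09654099 -0.00957329  0.13222084]
```

```bash
cat > l.py <<'E'
from h import *
import pickle
p,o=pickle.load(open("w.pkl","rb"));R,t=tool(o)
im=p["image"]
for zt in(-.042,-.040,-.045):
  for ys in(0,-.002):
    q=lambda a,b:wproj(p,o,t+R@np.array([a,ys+b,zt]))*1.5+.25
    print(zt,ys,"inner top",q(0,-.017),"bottom",q(0,.017),"L",q(-.017,0),"R",q(.017,0),"outer top",q(0,-.025),"L",q(-.025,0))
    print("   lower end outer top",wproj(p,o,t+R@np.array([0,ys-.025,zt+.09]))*1.5)
cv2.imwrite("pics/w6.png",cv2.resize(cv2.cvtColor(im[160:320,180:325],cv2.COLOR_RGB2BGR),None,fx=4,fy=4,interpolation=cv2.INTER_CUBIC))
E
python3 l.py
```

```text
-0.042 0 inner top [380.56744032 360.43526741] bottom [380.2265948  466.61799534] L [316.49495436 416.77481174] R [444.18190465 416.52601107] outer top [380.63841391 330.72789172] L [287.09942862 415.76735782]
   lower end outer top [378.83441492 253.43476116]
-0.042 -0.002 inner top [380.58576117 353.17261221] bottom [380.24715319 461.25420746] L [316.03554882 410.50402054] R [444.67882355 410.25996647] outer top [380.65508864 323.03364394] L [286.43068446 409.52674617]
   lower end outer top [378.83630253 248.94510945]
-0.04 0 inner top [380.51130136 357.02873406] bottom [380.18589182 462.32206743] L [317.37927239 412.8262111 ] R [443.20659513 412.58837428] outer top [380.57855893 327.71676952] L [288.39432778 411.87490763]
   lower end outer top [378.81520375 252.49663526]
-0.04 -0.002 inner top [380.52868121 349.85752686] bottom [380.20562256 456.98135111] L [316.9380236  406.60795062] R [443.68371198 406.37482306] outer top [380.59433216 320.1337537 ] L [287.75162588 405.6864837 ]
   lower end outer top [378.81700409 248.04986416]
-0.045 0 inner top [380.65497795 365.75647382] bottom [380.2893478 473.2569591] L [315.12509804 422.9059049 ] R [445.69253779 422.63942444] outer top [380.73199739 335.44306186] L [285.0950118  421.80758111]
   lower end outer top [378.86395285 254.87782896]
-0.045 -0.002 inner top [380.67482693 358.35423713] bottom [380.31122138 467.86140486] L [314.6366399  416.55733111] R [446.22114097 416.29563108] outer top [380.75014332 327.57730706] L [284.38465621 415.48959099]
   lower end outer top [378.86597838 250.32236126]
```

View pics/w6.png

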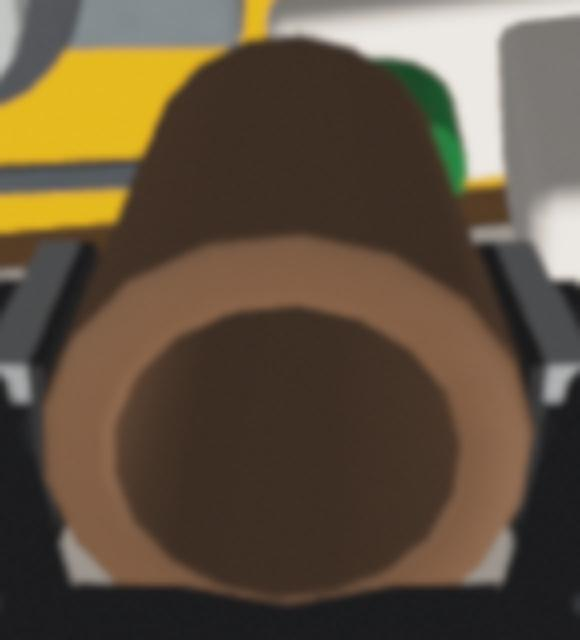

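Request:
{"op": "apply_moves", "data": {"moves": "1 0 0 0 -0.08 0.08 0; 1 -0.267 -0.025 0.035 0 0 0; 1 -0.267 -0.025 0.035 0 0 0; 1 -0.267 -0.025 0.035 0 0 0; 1 0 0 0 0 0 0; 1 0 0 0 0 0 0; 1 0 0 0 0 0 0; 1 0 0 0 0 0 0"}}

```text
t: 7.87
eef_pos: [0.6025, 0.1607, 0.2686]
tool_rot: [0.204, 0.729, 0.628, 0.18]
contact_force: [0.2, -0.6, -1.3]
gripper_width: 0.56
```

```bash
cat > m.py <<'E'
from h import *
import sys
w=-.1424;H=np.array([.6631,.1488,.1665])
d=np.array([-np.sin(.55)*np.cos(w),-np.sin(.55)*np.sin(w),np.cos(.55)]);y=np.array([-np.sin(w),np.cos(w),0]);T=np.c_[y,np.cross(-d,y),-d]
o=st();R,t=tool(o)
print("rotvec deg",np.degrees(Ro.from_matrix(R.T@T).as_rotvec()).round(2))
print("mm to TCP=home, T axes",(T.T@(H-t)*1000).round(1),"tool axes",(R.T@(H-t)*1000).round(1),"force tool",(R.T@o["contact_force"]).round(1))
if len(sys.argv)>1:
    for n in("side","top"):
        p=imaging.read_camera(n)
        uv=proj(p,H+.08*d).astype(int);x0,y0=max(uv[0]-50,0),max(uv[1]-40,0)
        im=cv2.cvtColor(p["image"],cv2.COLOR_RGB2BGR)[y0:y0+80,x0:x0+100];im=cv2.convertScaleAbs(im,alpha=1.6,beta=15)
        cv2.imwrite(f"pics/{sys.argv[1]}_{n}.png",cv2.resize(im,None,fx=6,fy=6,interpolation=cv2.INTER_CUBIC))
E
python3 m.py p1
```

```text
{'t': 7.8667, 'q': [-0.8724, 0.1489, 0.3762, 2.061, 0.5274, 0.5536, 0.5121], 'eef_pos': [0.6025, 0.1607, 0.2686], 'tool_rot': [0.2041, 0.729, 0.6282, 0.1798], 'contact_force': [0.1955, -0.578, -1.2976], 'gripper_width': 0.5602}
rotvec deg [ 0.05 -0.15 -0.38]
mm to TCP=home, T axes [ -3.2  -0.8 119.3] tool axes [ -3.5  -0.9 119.3] force tool [-0.6 -0.4  1.2]
```

View pics/p1_side.png

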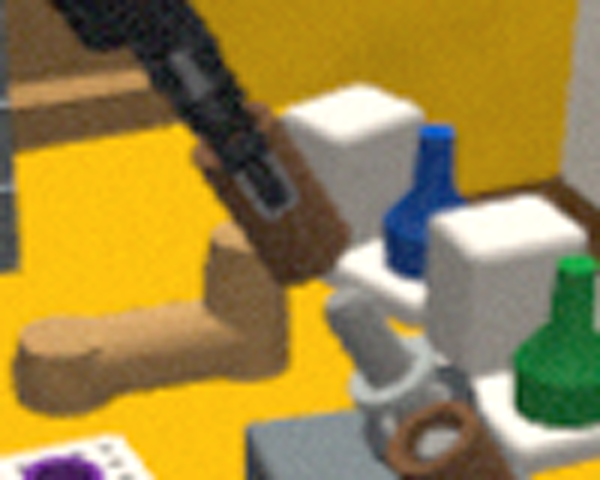

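View pics/p1_top.png

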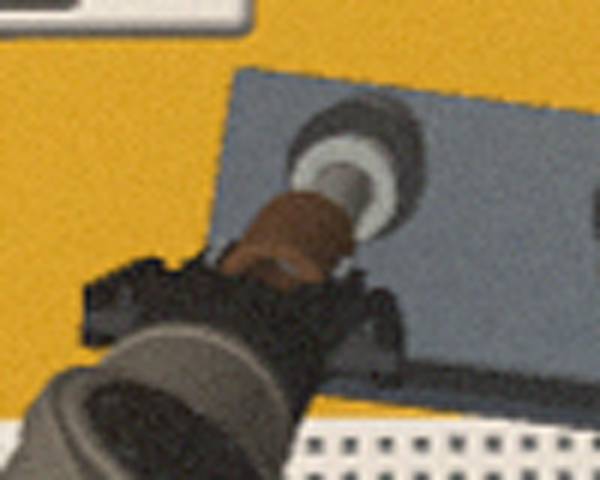

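Both views show the sleeve in line with the spindle: in the side crop its lower end is at (318,262) and the spindle tip at (347,300). I'll check the settled pose.

```bash
python3 m.py
```

```text
{'t': 7.9667, 'q': [-0.8727, 0.1492, 0.3763, 2.0611, 0.5275, 0.5538, 0.5121], 'eef_pos': [0.6024, 0.1608, 0.2684], 'tool_rot': [0.2041, 0.7289, 0.6284, 0.1795], 'contact_force': [-0.241, -0.947, -2.5271], 'gripper_width': 0.5607}
rotvec deg [ 0.04 -0.13 -0.35]
mm to TCP=home, T axes [ -3.2  -0.6 119.2] tool axes [ -3.5  -0.6 119.2] force tool [-1.  -1.4  2.1]
```

Request:
{"op": "apply_moves", "data": {"moves": "1 -0.025 0 0 0 0 0; 1 0 0 0.1 0 0 0; 1 0 0 0.1 0 0 0; 1 0 0 0.08 0 0 0; 1 0 0 0.06 0 0 0; 1 0 0 0.06 0 0 0; 1 0 0 0 0 0 0; 1 0 0 0 0 0 0"}}

```text
t: 8.63
eef_pos: [0.6265, 0.1526, 0.2268]
tool_rot: [0.204, 0.73, 0.628, 0.179]
contact_force: [-0.2, -0.2, -2.2]
gripper_width: 0.561
```

```bash
python3 m.py p2
```

```text
{'t': 8.6333, 'q': [-0.8292, 0.2447, 0.3893, 2.0633, 0.5167, 0.4436, 0.5253], 'eef_pos': [0.6265, 0.1526, 0.2268], 'tool_rot': [0.2043, 0.7295, 0.6278, 0.1786], 'contact_force': [-0.218, -0.2276, -2.2202], 'gripper_width': 0.5606}
rotvec deg [-0.02 -0.02 -0.42]
mm to TCP=home, T axes [ 1.4 -0.2 70.7] tool axes [ 1.4 -0.2 70.7] force tool [-0.3 -1.3  1.8]
```

View pics/p2_side.png

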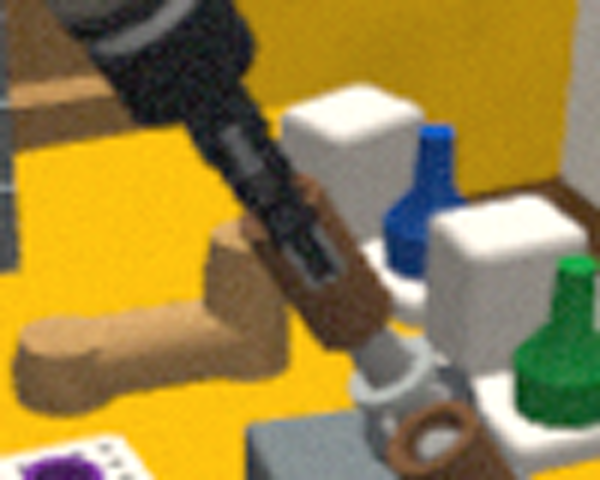

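View pics/p2_top.png

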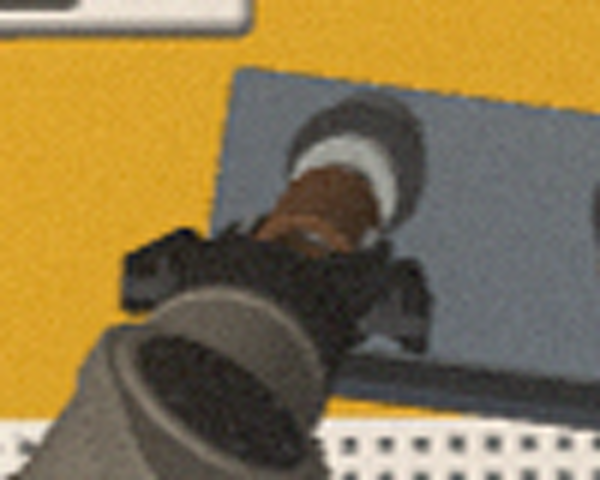

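The sleeve is over the tip with no side force. I'll continue down.

Request:
{"op": "apply_moves", "data": {"moves": "1 0.009 0 0.08 0 0 0; 1 0 0 0.08 0 0 0; 1 0 0 0.08 0 0 0; 1 0 0 0.08 0 0 0; 1 0 0 0 0 0 0; 1 0 0 0 0 0 0; 1 0 0 0 0 0 0"}}

```text
t: 9.32
eef_pos: [0.6465, 0.1508, 0.1942]
tool_rot: [0.204, 0.73, 0.628, 0.179]
contact_force: [0.7, -0.1, -1.4]
gripper_width: 0.564
```

```bash
python3 m.py
```

```text
{'t': 9.3167, 'q': [-0.7976, 0.3256, 0.3912, 2.0528, 0.5102, 0.3652, 0.5269], 'eef_pos': [0.6465, 0.1508, 0.1942], 'tool_rot': [0.2043, 0.7296, 0.6277, 0.1787], 'contact_force': [0.7476, -0.0636, -1.3606], 'gripper_width': 0.5636}
rotvec deg [-0.01 -0.03 -0.43]
mm to TCP=home, T axes [ 0.4 -0.3 32.4] tool axes [ 0.3 -0.3 32.4] force tool [ 0.  -0.1  1.6]
```

Request:
{"op": "apply_moves", "data": {"moves": "1 0 0 0.05 0 0 0; 1 0 0 0.05 0 0 0; 1 0 0 0.05 0 0 0; 1 0 0 0.04 0 0 0; 1 0 0 0.03 0 0 0; 1 0 0 0 0 0 0; 1 0 0 0 0 0 0"}}

```text
t: 9.9
eef_pos: [0.66, 0.1489, 0.1713]
tool_rot: [0.204, 0.73, 0.628, 0.179]
contact_force: [-0.7, 0.4, -2.0]
gripper_width: 0.56
```

```bash
python3 m.py
```

```text
{'t': 9.9, 'q': [-0.7751, 0.3816, 0.3904, 2.0429, 0.507, 0.3144, 0.527], 'eef_pos': [0.66, 0.1489, 0.1713], 'tool_rot': [0.2042, 0.7296, 0.6278, 0.1785], 'contact_force': [-0.7324, 0.3793, -2.0295], 'gripper_width': 0.5603}
rotvec deg [-0.04 -0.02 -0.42]
mm to TCP=home, T axes [0.4 0.1 5.6] tool axes [0.4 0.1 5.6] force tool [ 0.3 -1.7  1.3]
```

Request:
{"op": "apply_moves", "data": {"moves": "1 0 0 0.01 0 0 0; 1 0 0 0.01 0 0 0; 1 0 0 0.01 0 0 0"}}

```text
t: 10.15
eef_pos: [0.6612, 0.1487, 0.1698]
tool_rot: [0.204, 0.73, 0.628, 0.179]
contact_force: [-29.5, -0.3, 34.7]
gripper_width: 0.564
```

```bash
python3 m.py p3; cp w.pkl w_old.pkl; python3 g.py; python3 l.py >/dev/null
```

```text
{'t': 10.15, 'q': [-0.7729, 0.3856, 0.3899, 2.0415, 0.5065, 0.3113, 0.5269], 'eef_pos': [0.6612, 0.1487, 0.1698], 'tool_rot': [0.2041, 0.7298, 0.6276, 0.1786], 'contact_force': [-29.4919, -0.2688, 34.7038], 'gripper_width': 0.5642}
rotvec deg [-0.03 -0.02 -0.46]
mm to TCP=home, T axes [ 0.3 -0.2  3.8] tool axes [ 0.3 -0.2  3.8] force tool [ -4.5  -6.7 -44.8]
{'t': 10.25, 'q': [-0.773, 0.3852, 0.3899, 2.0418, 0.5064, 0.3112, 0.5269], 'eef_pos': [0.6611, 0.1487, 0.1699], 'tool_rot': [0.2041, 0.7298, 0.6276, 0.1787], 'contact_force': [-17.4827, -1.3246, 18.8507], 'gripper_width': 0.5612}
```

View pics/p3_side.png

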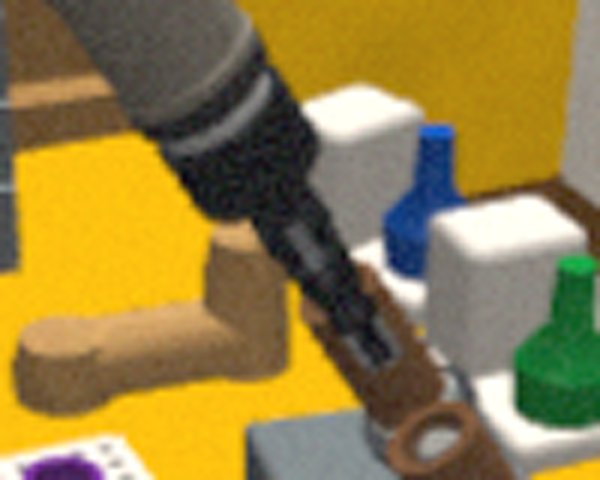

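View pics/w6.png

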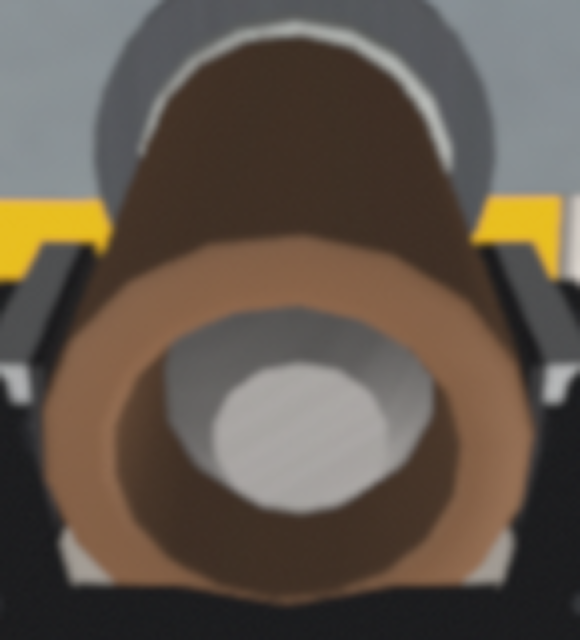

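The axial force jumped to 45 N at about the expected home depth, and the spindle tip shows about 4–5 mm below the sleeve's rim, so it has bottomed out. I release and back off along the axis.

Request:
{"op": "apply_moves", "data": {"moves": "1 0 0 0 0 0 0; 1 0 0 0 0 0 0; 0 0 0 0 0 0 0; -0.5 0 0 0 0 0 0; -1 0 0 0 0 0 0; -1 0 0 0 0 0 0; -1 0 0 0 0 0 0; -1 0 0 0 0 0 0"}}

```text
t: 10.97
eef_pos: [0.6622, 0.1488, 0.1687]
tool_rot: [0.204, 0.729, 0.628, 0.179]
contact_force: [-0.6, 0.5, -0.2]
gripper_width: 1.001
```

Request:
{"op": "apply_moves", "data": {"moves": "-1 0 0 -0.1 0 0 0; -1 0 0 -0.2 0 0 0; -1 0 0 -0.3 0 0 0; -1 0 0 -0.3 0 0 0; -1 0 0 -0.1 0 0 0; -1 0 0 0 0 0 0; -1 0 0 0 0 0 0; -1 0 0 0 0 0 0"}}

```text
t: 11.63
eef_pos: [0.5999, 0.1572, 0.2701]
tool_rot: [0.204, 0.73, 0.628, 0.178]
contact_force: [0.5, 0.0, 0.3]
gripper_width: 0.998
```

```bash
python3 m.py p4; python3 f.py w7
```

```text
{'t': 11.6333, 'q': [-0.8785, 0.1411, 0.3844, 2.0653, 0.526, 0.5591, 0.5163], 'eef_pos': [0.5999, 0.1572, 0.2701], 'tool_rot': [0.2042, 0.7296, 0.6278, 0.1784], 'contact_force': [0.4697, 0.019, 0.3097], 'gripper_width': 0.9977}
rotvec deg [-0.05 -0.   -0.41]
mm to TCP=home, T axes [  0.6   0.2 121.7] tool axes [  0.6   0.3 121.7] force tool [ 0.1  0.6 -0. ]
{'t': 11.7333, 'q': [-0.8782, 0.142, 0.3844, 2.0653, 0.5261, 0.5594, 0.5162], 'eef_pos': [0.5998, 0.1569, 0.2696], 'tool_rot': [0.2044, 0.7297, 0.6278, 0.1777], 'contact_force': [-0.2213, 0.371, -0.6008], 'gripper_width': 0.9982}
{'t': 11.7833, 'q': [-0.8782, 0.142, 0.3844, 2.0652, 0.5261, 0.5596, 0.5162], 'eef_pos': [0.5999, 0.1569, 0.2697], 'tool_rot': [0.2044, 0.7297, 0.6278, 0.1777], 'contact_force': [0.6631, 0.4669, 0.5288], 'gripper_width': 1.0029}
spindle_left [([251.9, 165.1], 0.63)]
spindle_left_home [([253.1, 176.5], 0.89)]
collar_top []
[251.41254373 168.28485522]
[251.60196708 180.46180272]
[251.78337528 192.92447382]
[[0.149, 0.844, 0.516], [0.989, -0.128, -0.075], [0.003, 0.521, -0.853]]
```

View pics/w7.png

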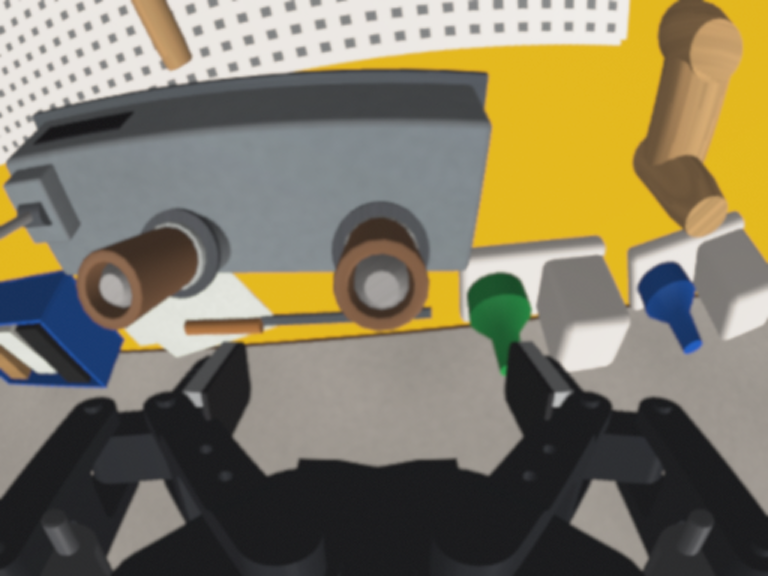

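View pics/p4_side.png

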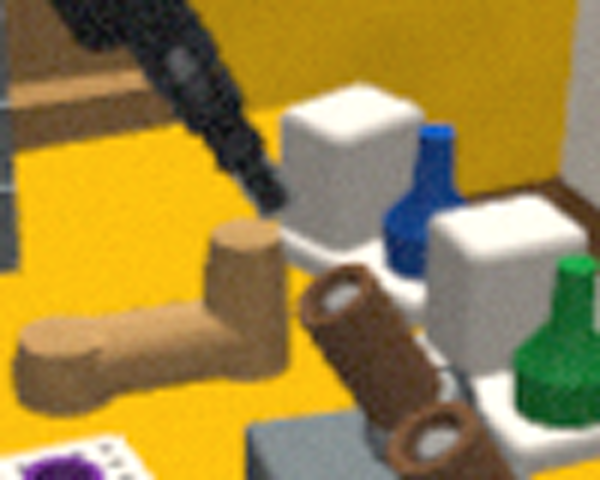

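```bash
cat > n.py <<'E'
from h import *
import pickle
p,o=pickle.load(open("w.pkl","rb"))
w=-.1424;H=np.array([.6631,.1488,.1665])
d=np.array([-np.sin(.55)*np.cos(w),-np.sin(.55)*np.sin(w),np.cos(.55)]);y=np.array([-np.sin(w),np.cos(w),0]);x=np.cross(y,d)
def ext(r,h):
    c=np.array([wproj(p,o,H+(h-.055)*d+r*(np.cos(a)*x+np.sin(a)*y)) for a in np.linspace(0,6.28,200)])*1.5+.25
    return c.min(0).round(1),c.max(0).round(1)
for h in(.095,.1,.105,.11):print(h,ext(.025,h))
print("tip",ext(.009,.095))
im=cv2.cvtColor(p["image"],cv2.COLOR_RGB2BGR)[130:230,210:300];cv2.imwrite("pics/w8.png",cv2.resize(im,None,fx=6,fy=6,interpolation=cv2.INTER_CUBIC))
E
python3 n.py
```

```text
0.095 (array([333.1, 241.3]), array([428.4, 332.8]))
0.1 (array([332.2, 243.1]), array([429.5, 336.3]))
0.105 (array([331.2, 244.9]), array([430.6, 340. ]))
0.11 (array([330.2, 246.9]), array([431.7, 343.8]))
tip (array([363.6, 271.7]), array([398. , 304.7]))
```

View pics/w8.png

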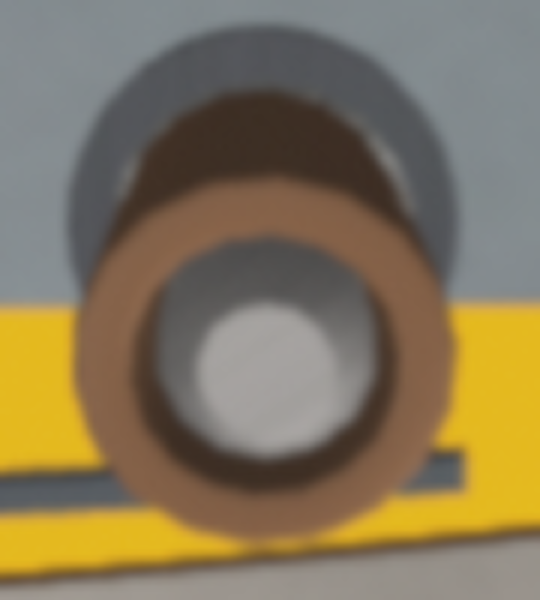

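The rim's size and position match 100 mm up or slightly less (95–100), and the collar rests against the flange, so the sleeve is home. Now the lever: untilt, shut the fingers, and go in front of the ball.

Request:
{"op": "apply_moves", "data": {"moves": "-1 0 0 -0.2 0 0 0; 0 0 0 0 0.9 0 0; 1 0 0 0 1 0 0; 1 0 0 0 1 0 0; 1 0 0 0 1 0 0; 1 0 0 0 1 0 0; 1 0 0 0 1 0 0; 1 0 0 0 1 0 0; 1 0 0 0 1 0 0; 1 0 0 0 0 0 0; 1 0 0 0 0 0 0; 1 0 0 0 0 0 0", "force": 40}}

```text
t: 12.93
eef_pos: [0.5872, 0.1593, 0.291]
tool_rot: [-0.002, 0.758, 0.653, 0.001]
contact_force: [1.0, -0.2, 0.1]
gripper_width: 0.003
```

```bash
cat > q.py <<'E'
from h import *
import sys
o=st();R,t=tool(o);print(R.round(3).tolist())
w=-.149;mx=np.array([np.cos(w),np.sin(w),0]);B=np.array([.5795,-.1426,.1778])
g=B-.07*mx
print("to approach/.12",(R.T@(np.array([g[0],g[1],t[2]])-t)/.12).round(3),"dz",(t[2]-.162)/.12, "rotvec deg to down", np.degrees(Ro.from_matrix(R.T@np.c_[[.1488,.9889,0],[.9889,-.1488,0],[0,0,-1]]).as_rotvec()).round(2))
E
python3 q.py
```

```text
{'t': 12.9333, 'q': [-0.6321, 0.3252, 0.3454, 1.6703, -0.1224, 1.1657, 1.1673], 'eef_pos': [0.5872, 0.1593, 0.291], 'tool_rot': [-0.0016, 0.7576, 0.6528, 0.0013], 'contact_force': [0.9932, -0.2392, 0.1295], 'gripper_width': 0.0033}
[[0.148, 0.989, -0.0], [0.989, -0.148, 0.004], [0.004, -0.001, -1.0]]
to approach/.12 [-2.497 -0.275 -0.01 ] dz 1.0751470425643699 rotvec deg to down [-0.04 -0.24  0.06]
```

Request:
{"op": "apply_moves", "data": {"moves": "1 -0.3121 -0.034 0 0 0 0; 1 -0.3121 -0.034 0 0 0 0; 1 -0.3121 -0.034 0 0 0 0; 1 -0.3121 -0.034 0 0 0 0; 1 -0.3121 -0.034 0 0 0 0; 1 -0.3121 -0.034 0 0 0 0; 1 -0.3121 -0.034 0 0 0 0; 1 -0.3121 -0.034 0 0 0 0; 1 0 0 0 0 0 0; 1 0 0 0 0 0 0; 1 0 0 0 0 0 0; 1 0 0 0 0 0 0"}}

```text
t: 13.93
eef_pos: [0.5112, -0.1302, 0.2902]
tool_rot: [-0.002, 0.757, 0.654, 0.002]
contact_force: [0.8, -0.2, -0.7]
gripper_width: -0.003
```

```bash
python3 q.py; cat > r.py <<'E'
from h import *
import sys
o=bot.get_obs();p=imaging.read_camera("wrist");save(p,sys.argv[1])
print([(np.round(x["location"],1),round(x["score"],2)) for x in nets.spot_point(p,"lever_tip")[:2]],"pred",wproj(p,o,[.5795,-.1426,.1778]))
for x in nets.spot_point(p,"lever_tip")[:2]:print(watz(p,o,x["location"],.178))
E
python3 r.py w9
```

```text
{'t': 13.9333, 'q': [-0.2912, 0.1842, 0.494, 1.8593, -0.1024, 1.123, 1.6658], 'eef_pos': [0.5112, -0.1302, 0.2902], 'tool_rot': [-0.0021, 0.7566, 0.6539, 0.0017], 'contact_force': [0.8211, -0.2062, -0.6582], 'gripper_width': -0.0031}
[[0.145, 0.989, -0.0], [0.989, -0.145, 0.005], [0.005, -0.001, -1.0]]
to approach/.12 [-0.018 -0.006 -0.   ] dz 1.068289605574964 rotvec deg to down [-0.06 -0.31  0.23]
[] pred [249.03117874 251.58360084]
```

View pics/w9.png

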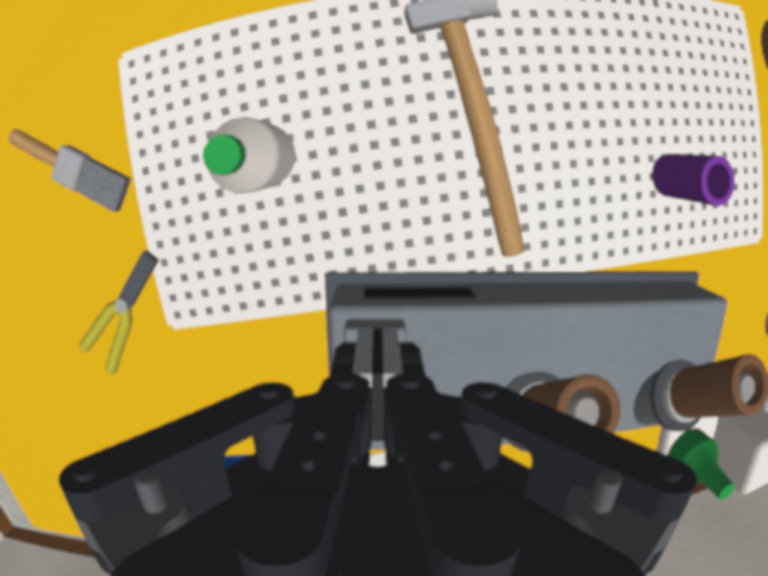

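The fingers line up with the lever base (about (250,220) native), and the ball is hidden behind them. I go down to ball height in front of it.

Request:
{"op": "apply_moves", "data": {"moves": "1 -0.015 0 0.25 0 0 0; 1 0 0 0.27 0 0 0; 1 0 0 0.27 0 0 0; 1 0 0 0.27 0 0 0; 1 0 0 0 0 0 0; 1 0 0 0 0 0 0; 1 0 0 0 0 0 0"}}

```text
t: 14.67
eef_pos: [0.5118, -0.1333, 0.1645]
tool_rot: [-0.001, 0.757, 0.653, 0.002]
contact_force: [-0.2, 0.3, 1.0]
gripper_width: -0.002
```

```bash
python3 q.py; cat > s.py <<'E'
from h import *
import sys
for n in("side","top"):
    p=imaging.read_camera(n);uv=proj(p,[.6,-.145,.16]).astype(int);x0,y0=uv[0]-50,uv[1]-40
    im=cv2.convertScaleAbs(cv2.cvtColor(p["image"],cv2.COLOR_RGB2BGR)[y0:y0+80,x0:x0+100],alpha=1.6,beta=15)
    cv2.imwrite(f"pics/{sys.argv[1]}_{n}.png",cv2.resize(im,None,fx=6,fy=6,interpolation=cv2.INTER_CUBIC))
E
python3 s.py l1
```

```text
{'t': 14.6667, 'q': [-0.2363, 0.3382, 0.4617, 1.9946, -0.2039, 0.8522, 1.7609], 'eef_pos': [0.5118, -0.1333, 0.1645], 'tool_rot': [-0.0014, 0.7574, 0.653, 0.0019], 'contact_force': [-0.2479, 0.3401, 0.9612], 'gripper_width': -0.0019}
[[0.147, 0.989, 0.001], [0.989, -0.147, 0.005], [0.005, 0.0, -1.0]]
to approach/.12 [ 0.007 -0.014  0.   ] dz 0.021130968301809792 rotvec deg to down [ 0.02 -0.27  0.09]
```

View pics/l1_side.png

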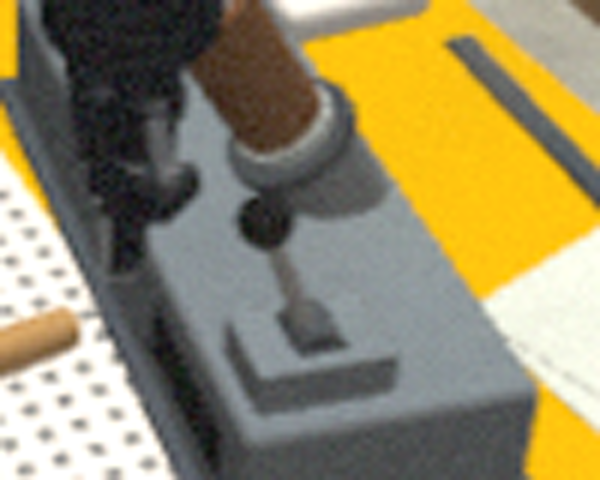

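View pics/l1_top.png

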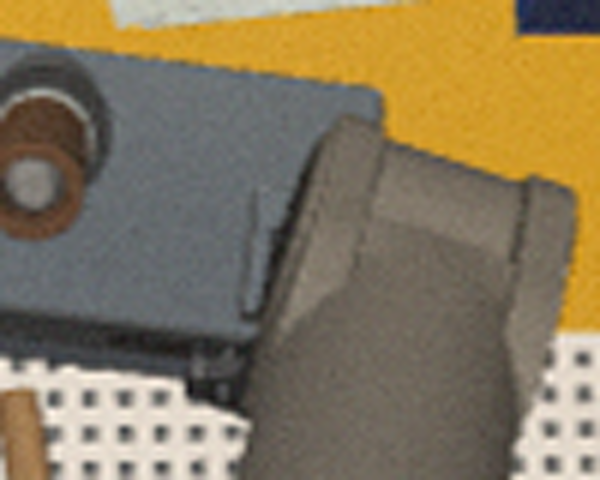

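The fingertips are about 70 mm in front of the ball at ball height. I push away from the robot along tool +y.

Request:
{"op": "apply_moves", "data": {"moves": "1 0 0.15 0 0 0 0; 1 0 0.15 0 0 0 0; 1 0 0.1 0 0 0 0; 1 0 0.1 0 0 0 0; 1 0 0.1 0 0 0 0; 1 0 0.1 0 0 0 0; 1 0 0.08 0 0 0 0; 1 0 0.08 0 0 0 0; 1 0 0 0 0 0 0; 1 0 0 0 0 0 0"}}

```text
t: 15.6
eef_pos: [0.6132, -0.1486, 0.1634]
tool_rot: [-0.002, 0.757, 0.653, 0.002]
contact_force: [-0.3, -0.7, -0.4]
gripper_width: 0.0
```

```bash
python3 q.py;python3 s.py l2
```

```text
{'t': 15.6, 'q': [-0.1802, 0.5035, 0.4411, 1.7529, -0.263, 0.944, 1.7914], 'eef_pos': [0.6132, -0.1486, 0.1634], 'tool_rot': [-0.0017, 0.7575, 0.6529, 0.0016], 'contact_force': [-0.3303, -0.6658, -0.3629], 'gripper_width': 0.0004}
[[0.148, 0.989, 0.0], [0.989, -0.148, 0.005], [0.005, -0.0, -1.0]]
to approach/.12 [ 0.008 -0.868  0.   ] dz 0.011519239390956015 rotvec deg to down [-0.03 -0.27  0.07]
```

View pics/l2_side.png

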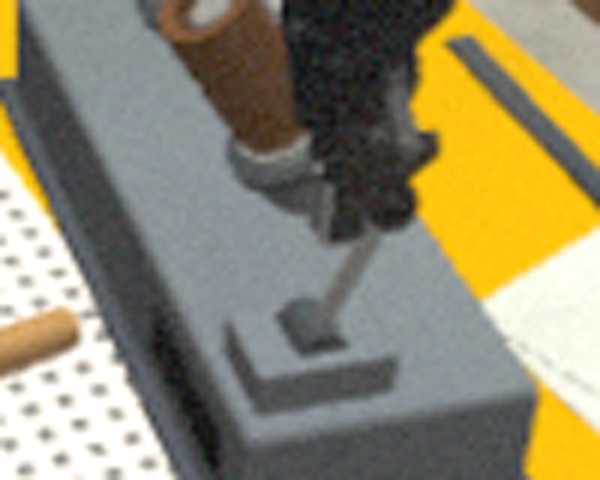

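The lever leans well over, with the ball at crop (393,205). I'll press on to the stop in small steps.

Request:
{"op": "apply_moves", "data": {"moves": "1 0 0.03 0 0 0 0; 1 0 0.02 0 0 0 0; 1 0 0.02 0 0 0 0; 1 0 0 0 0 0 0; 1 0 0 0 0 0 0"}}

```text
t: 16.12
eef_pos: [0.6212, -0.1498, 0.1629]
tool_rot: [-0.002, 0.758, 0.653, 0.001]
contact_force: [0.0, -0.6, -0.8]
gripper_width: -0.004
```

Request:
{"op": "apply_moves", "data": {"moves": "1 0 0.02 0 0 0 0; 1 0 0.02 0 0 0 0; 1 0 0 0 0 0 0"}}

```text
t: 16.37
eef_pos: [0.6228, -0.1501, 0.1625]
tool_rot: [-0.005, 0.758, 0.653, -0.001]
contact_force: [-11.5, 2.1, 7.6]
gripper_width: -0.001
```

```bash
python3 s.py l3;st=1;python3 q.py
```

```text
{'t': 16.4667, 'q': [-0.1731, 0.5238, 0.4391, 1.7228, -0.2684, 0.9629, 1.7929], 'eef_pos': [0.6228, -0.1502, 0.1625], 'tool_rot': [-0.0049, 0.7577, 0.6526, -0.0005], 'contact_force': [-10.0396, 1.892, 6.4409], 'gripper_width': 0.0005}
[[0.148, 0.989, -0.007], [0.989, -0.148, 0.007], [0.006, -0.008, -1.0]]
to approach/.12 [ 0.009 -0.949  0.008] dz 0.004384602988821244 rotvec deg to down [-0.46 -0.33  0.03]
```

View pics/l3_side.png

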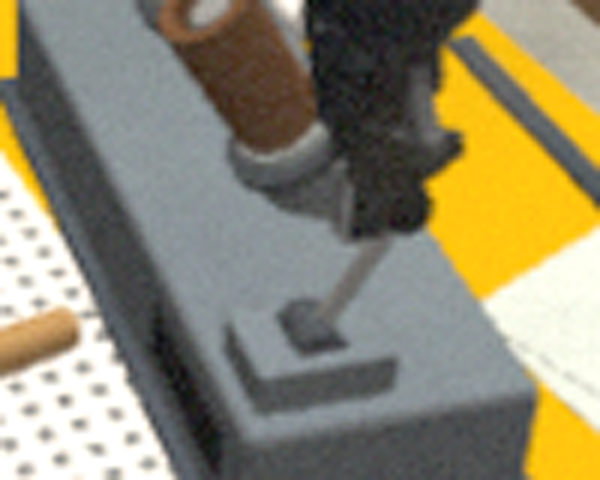

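The lever hit its stop (11 N). I back off straight towards the robot, raise, and check.

Request:
{"op": "apply_moves", "data": {"moves": "1 0 -0.1 0 0 0 0; 1 0 -0.25 0 0 0 0; 1 0 -0.25 0 0 0 0; 1 0 -0.2 -0.1 0 0 0; 1 0 0 -0.3 0 0 0; 1 0 0 -0.3 0 0 0; 1 0 0 -0.3 0 0 0; 1 -0.3 0 0 0 0 0; 1 -0.3 0 0 0 0 0; 1 0 0 0 0 0 0; 1 0 0 0 0 0 0; 1 0 0 0 0 0 0"}}

```text
t: 17.47
eef_pos: [0.5204, -0.2079, 0.2827]
tool_rot: [-0.002, 0.758, 0.653, 0.002]
contact_force: [-0.2, 0.7, -0.6]
gripper_width: 0.0
```

```bash
python3 a.py | grep -E "t'|lever|home|sleeve|hammer|glue"; python3 s.py l4; python3 m.py p5
```

```text
{'t': 17.4667, 'q': [-0.169, 0.2607, 0.5395, 1.7989, -0.1528, 1.1245, 1.8442], 'eef_pos': [0.5204, -0.2079, 0.2827], 'tool_rot': [-0.0022, 0.7577, 0.6526, 0.0016], 'contact_force': [-0.1578, 0.6906, -0.5842], 'gripper_width': 0.0001}
side sleeve_mid [([233.4, 173.5], 0.88), ([287.7, 144.7], 0.83)]
side sleeve [([234.1, 185.4], 0.69)]
side spindle_left_home []
side spindle_right_home []
side fitted_sleeve [([305.9, 172.9], 0.72)]
side lever_tip [([330.2, 190.5], 0.42)]
side glue_bottle [([307.5, 175.1], 0.63), ([265.7, 277.5], 0.62)]
side hammer [([239.8, 226.2], 0.92)]
top sleeve_mid [([188.6, 198.9], 0.81), ([201.2, 138.5], 0.78)]
top sleeve [([205.0, 132.3], 0.72), ([191.1, 202.3], 0.54), ([258.4, 138.4], 0.44)]
top spindle_left_home [([206.5, 141.6], 0.52)]
top spindle_right_home [([252.7, 141.9], 0.57)]
top fitted_sleeve [([254.6, 138.9], 0.57)]
top lever_tip [([207.5, 135.3], 0.65), ([302.6, 137.8], 0.59)]
top glue_bottle [([259.3, 219.1], 0.61), ([319.5, 218.8], 0.53)]
top hammer [([258.5, 225.2], 0.89)]
{'t': 18.9667, 'q': [-0.1693, 0.2607, 0.5401, 1.7991, -0.1524, 1.1246, 1.8448], 'eef_pos': [0.5203, -0.2081, 0.2827], 'tool_rot': [-0.0021, 0.7575, 0.6528, 0.0014], 'contact_force': [-0.2819, 0.7386, 0.2906], 'gripper_width': 0.0033}
rotvec deg [-31.59  -0.18  -0.4 ]
mm to TCP=home, T axes [373.5  16.7 146.5] tool axes [373.5  88.7 117.8] force tool [ 0.7 -0.4 -0.3]
```

View pics/l4_side.png

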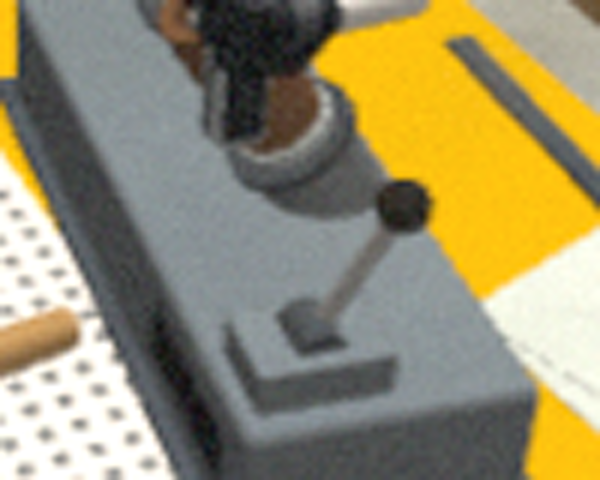

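View pics/side0.png

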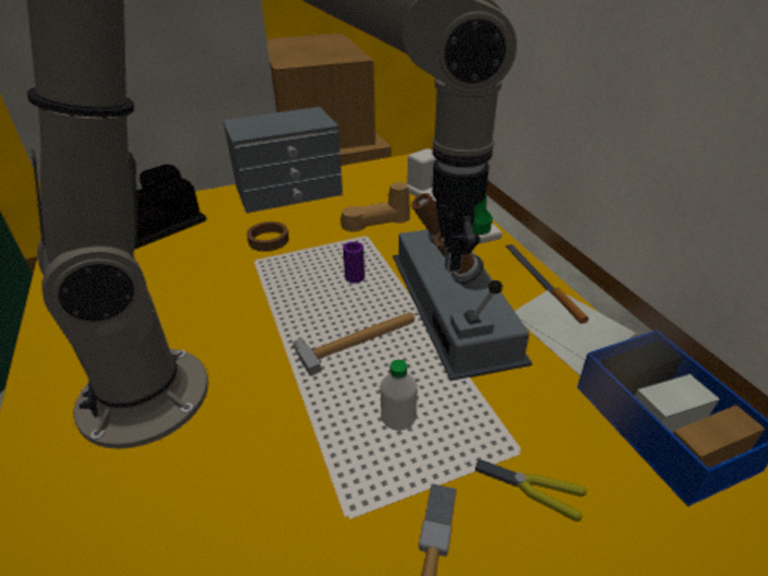

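View pics/p5_top.png

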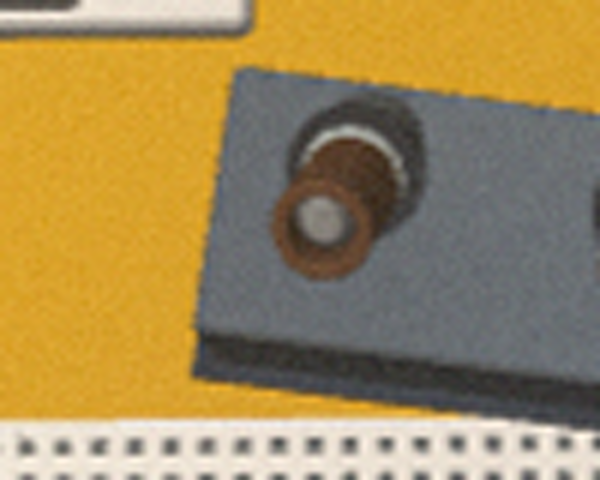

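The lever leans well back, with the ball at crop (403,207). The sleeve is seated and the bystanders have not moved. I'll do a quick numeric check and then hand in.

```bash
cat > z.py <<'E'
from h import *
p=imaging.read_camera("side");q=imaging.read_camera("top")
uv=proj(p,[.6,-.145,.16]).astype(int);b=(np.array([403.5,207.5]))/6-.5+uv-[50,40]
w=-.1494;mx=np.array([np.cos(w),np.sin(w),0])
piv=np.array([.6047,-.1465,.102])
L=np.linspace(0,1.05,106);e=[np.linalg.norm(proj(p,piv+.08*np.sin(l-.5)*mx+[0,0,.08*np.cos(l-.5)])-b) for l in L];print("lever",L[np.argmin(e)],min(e))
print("sleeve mid",tri(p,(287.7,144.7),q,(201.2,138.5)),"home .663 .149 .1665")
bot.hand_in()
E
python3 z.py
```

```text
lever 1.03 0.8095400363201603
sleeve mid (array([0.66358129, 0.15059251, 0.15555324]), np.float64(0.006302798070407653)) home .663 .149 .1665
the job is handed in; nothing more can be done
```

I pushed the spare sleeve onto the bare left spindle until it bottomed out, then threw the lever to its stop. I handed the job in just after 19 s on the robot's clock. Hand-in gives no verdict.

**Sleeve:**
- The axial force jumped to about 45 N within 1 mm of the expected home depth.
- Afterwards the wrist image put the rim 95–100 mm up the spindle (100 mm is home), with the spindle tip just below it and the collar against the flange.
- After the lever throw, the overhead picture still showed the sleeve seated.

**Lever:** It stopped at about 11 N. The side camera put it at about 1.0 rad.

**Bench:** By eye in the final side picture, nothing else had moved, and the arm was clear of everything with no contact force.

**One check disagreed:** The last rough two-camera estimate of the sleeve's middle, from the trained network, was about 11 mm lower than home. Its two sight lines missed each other by 6 mm, and a sleeve that low would have to pass through the flange. I therefore trusted the contact force and the rim picture instead.

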